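# Draw the lint roller handle out through the tray's cut-out

## Task

The lint roller handle has slid into the walnut tray, under the clear acrylic tray stacked on it. Swing the steel keeper lever off the cut-out until it drops into its detent notch between the two ridges; then bring the handle out through the cut-out, tilting it end first since it is longer than the opening, without forcing it against the trays. Finish still holding it in the gripper, still and clear in the air above the trays with every part of it about a hand's breadth (80 mm) above the acrylic rim, the lever still in its notch and the flacon, money clip, cologne bottle and lamp left alone.

Things in the scene. Friction and masses are not known exactly. Their poses are not given: they have to be found in the camera images.
- trays: Two stacked trays, fixed; origin at the centre of the underside, z up. Outer 214 (x) by 300 (y). Walnut tray: walls 8, inner floor 8 above the dresser, inner space 198 by 284. On it the clear acrylic tray: sheet from 58 to 62 mm height with a cut-out (whitish edges), thin rim up to 70 mm height; the space underneath is 50 high. Flacon and money clip stand on the sheet at y 75 to 145.
- opening (a point): Centre of the cut-out at the sheet's upper face (62 mm above the dresser), axes as the trays. The cut-out is 150 (x) by 150 (y): from the trays' centre x -75 to 75, y -95 to 55 (this point is at y -20). The space below goes on hidden under the sheet 47 mm to -y and 87 mm to +y.
- keeper (a joint): Angle of the steel keeper lever about its upright pivot, counter-clockwise from above. 0: it points to the trays' -x, across the cut-out. 1.571: it points to -y, beside the cut-out, in the notch between two small steel ridges. Starts at 0 to 0.5, stays where left; near 1.4 a sprung pin under it must be pushed over the first ridge (a few N), drops in between and is kept there. End stop at 1.65, from which it springs back.
- keeper_pivot (a point): Pivot of the keeper lever, on its upright axis, 75 mm above the dresser, at trays x 92, y -10. The lever is a flat bar 12 wide, 6 thick (72 to 78 mm height), 115 long from the pivot to the knob.
- keeper_knob (a point): Centre of the dark round upright knob at the lever's free end: diameter 16, 36 tall, from 78 to 114 mm height; the point is at 96 mm height, 115 mm from the pivot.
- lint_handle: Loose grey plastic lint roller handle (no roll), about 90 g: straight bar 200 long (its y), 20 wide (x), 22 high (z), origin at the centre of its underside. y -100 to 25: rounded rectangular grip; 25 to 100: bare round core, diameter 22. Starts flat on the walnut tray's floor, lengthwise, core end to the trays' +y, middle below the cut-out, one or both ends under the sheet.
- handle_mid (a point): Middle of the lint roller handle, half-way up (11 mm above its underside) and half-way along; axes as the handle. The handle balances near here.
- handle_grip_end (a point): Centre of the end face of the grip (handle y -100, 11 mm above its underside).
- handle_core_end (a point): Centre of the end face of the bare core (handle y +100, 11 mm above its underside).
- flacon: Black glass cube flacon, 40 by 40, 48 high with its round stopper, standing loose on the acrylic tray; origin at its underside. A bystander.
- money_clip: Steel money clip, 24 by 54, 8 high, loose on the acrylic tray; origin at its underside. A bystander.
- cologne: Tall slender amber cologne bottle, diameter 36, 173 high, on the dresser; origin at its underside. A bystander.
- lamp: Small matte grey battery lamp, base diameter 80, 130 high, on the dresser; origin at its underside. A bystander.
Not all that is in view belongs to the job. What is meant by the lint_handle is not blue, orange or pink, and is the smaller of those in its own colour.

How it is judged:
By the outcome, as a careful person would: the job done as asked, in the order asked, and still so for the second after the job is handed in, while the arm keeps its last pose, push and grip.
It also fails if it takes over 54 s, if anything falls off the work surface, if the arm or the gripper's body presses on something with over 40 N, if the wrist force passes 120 N, or if a joint passes its speed limit or range.

## Robot

A 6-joint arm with a two-finger parallel gripper is mounted at the origin on the work surface. World frame = base frame: x ahead of the robot, y to its left, z up, the work surface at z = 0. Lengths are in m, angles in degrees, forces in N, time in s.
With the tool pointing down it reaches from about 0.425 to 1.125 m from the base axis. Payload 14.9 kg.
Tool frame: the origin (TCP) lies on the front face of the gripper's body, between the roots of the fingers; the fingertips stand 78 mm ahead of it and the grasp point (between the pads) lies 60 mm ahead of it; z points along the fingers, y is the line along which they close (so a half turn about z gives the same grasp; the last joint's range is limited). The gripper opens to 91 mm and grips with 3 to 60 N. Pads are 32 mm wide; open, the fingers measure 118 mm over their backs; the gripper's body (76 mm by 178 mm) begins 60 mm behind the grasp point.
Start: joints at [73.551, 21.709, 99.362, -0, 58.929, -1.908], TCP at [0.176, 0.678, 0.292] pointing down, gripper open.
Joint ranges: [-158.91, 158.91], [-42.39, 125.64], [0.06, 152.35], [-60.88, 240.88], [17.5, 164.5], [-176.32, 176.32]. Speed limits (degrees/s): [108.29, 108.29, 136.94, 180, 180, 180].

## Interface

Orientations are given as a 3x3 rotation matrix whose columns are the frame's x, y, z axes.
In Python, from station import bot gives the robot as it stands.
- The arm moves only by the tool step_arm, never from a script. Its arguments are lists of equal length, an entry for each row: "slide": the shift along the tool's x, y, z in units of 2 cm (1.0 is 2 cm), a list of three; "delta_rot": the turn, a rotation vector about the tool's x, y, z in units of 0.1 rad (1.0 is 0.1 rad), a list of three. A call has 1 to 12 rows; each row shifts and turns the commanded pose from where the row before left it, along the tool's axes as they then stand; what a row does not reach is not made up. A row lasts 1/8 s, in which the tool goes at most 62.5 mm and 10.7 degrees, less where a joint would pass 70% of its speed; a pose out of reach is approached as far as the arm can. A call with a number of a shift or a turn outside -1 to 1 is refused whole. A call with a gripper value outside its range is refused whole. "fingers" is the opening, from -1 (shut) to 1 (fully open), set as the call begins (left out, the last holds). The fingers move at their own pace and stop on an object; the grip force is fixed at half the most. Time passes only in rows, so rows that do not move let the fingers close. It gives the time, the measured TCP pose, the force, the opening and the grip force at its end, in the units of the state.
- bot.get_state(): the state, without advancing time (a new reading comes with each control period).
- bot.read_camera(name): name is "side" or "top" or "wrist"; returns (picture, depth): 400x640x3 uint8, red, green, blue; 400x640 float32, m along the optical axis (not along the pixel's ray), 0 where there is no reading.
- bot.get_calibration(name): a dict with "K" (3x3 intrinsics, pixels), "dist" ([k1, k2, p1, p2, k3] as OpenCV has them; the pictures are not rectified), "camera_from_world" (4x4, takes a point from world to camera coordinates). Camera axes: x right, y down, z forward; pixel columns grow to the right and rows downward; lengths in m; the calibration is good to about 2 mm. A picture is of the moment at which its call begins: read the wrist's pose just before it. get_calibration takes no time and is no camera call; for the wrist camera it gives the pose at the moment of the call.
- bot.job_done(): hands the job in; it is judged then, once.
The state is a dict: "t": time; "joint_positions": joint angles; "qvel": joint speeds; "effort": joint torques, N m; "ee_pos": TCP position; "tcp_rot": TCP orientation; "wrist_force": force on the tool from outside, world axes, zero at the start; "wrist_torque": the same for the moment, N m; "gripper_width": opening from 0.0 (shut) to 1.0 (fully open); "grip_force": force on a finger pad.
Only numpy, scipy, OpenCV 4.12 (cv2) and the standard library are available. Lean on these libraries where they do the work, as an engineer would, in place of code of your own. Each camera call takes 0.05 s, during which the arm holds its last target. There are 200 camera calls.

## Working session

There is one attempt and no reset: what is moved stays moved. The work goes in short steps, Python scripts to look and compute and a tool call to move; the robot and the scene stay as the last step left them, time stands still between calls to the robot, and variables do not carry over. Pictures are saved under pics/ and viewed, at most 10 in all, crops included, and the job is handed in when it is done.

Besides the shell and the picture viewer there is one more tool, called by a JSON object that holds its "name" and its "arguments". step_arm: Moves the arm, as the interface text tells. Its arguments: {"type":"object","properties":{"slide":{"type":"array"},"delta_rot":{"type":"array"},"fingers":{"type":"number"}},"required":["slide","delta_rot"]}

```bash
mkdir -p pics; ls; python3 - <<'E'
from station import bot
import cv2,numpy as np
for n in("top","side","wrist"):
    p,d=bot.read_camera(n); c=bot.get_calibration(n)
    np.savez(f"{n}0.npz",p=p,d=d,K=c["K"],dist=c["dist"],T=c["camera_from_world"])
    cv2.imwrite(f"pics/{n}0.png",p[:,:,::-1])
    print(n,np.round(c["K"],1).tolist(),np.round(c["dist"],3),np.round(c["camera_from_world"],3).tolist())
print(bot.get_state())
E
```

```text
pics
top [[446.8, 0.0, 317.7], [0.0, 446.8, 200.6], [0.0, 0.0, 1.0]] [0.017 0.    0.    0.    0.   ] [[-0.005, -1.0, -0.005, 0.005], [-0.997, 0.006, -0.079, 0.519], [0.079, 0.005, -0.997, 1.35], [0.0, 0.0, 0.0, 1.0]]
side [[371.8, 0.0, 316.4], [0.0, 371.8, 198.6], [0.0, 0.0, 1.0]] [-0.058  0.     0.     0.     0.   ] [[0.895, -0.446, -0.02, -0.435], [-0.26, -0.484, -0.835, 0.217], [0.363, 0.753, -0.549, 0.877], [0.0, 0.0, 0.0, 1.0]]
wrist [[290.4, 0.0, 322.3], [0.0, 290.4, 200.8], [0.0, 0.0, 1.0]] [-0.026  0.     0.     0.     0.   ] [[0.25, 0.968, -0.0, -0.699], [0.938, -0.242, 0.248, -0.03], [0.24, -0.062, -0.969, 0.39], [0.0, 0.0, 0.0, 1.0]]
{'t': 0.15, 'joint_positions': array([ 7.35487153e+01,  2.17317187e+01,  9.93864823e+01,  2.01839293e-03,
        5.89285939e+01, -1.90804636e+00]), 'qvel': array([ 0.05966595, -0.09290993,  0.01657916, -0.02343865, -0.0186941 ,
       -0.01136319]), 'effort': array([ 3.09961715e-04, -7.64108062e+01, -4.34655154e+01,  6.51115738e-02,
        4.09058039e-02, -1.38102796e-04]), 'ee_pos': array([0.17571536, 0.67735688, 0.29175007]), 'tcp_rot': array([[-9.67953839e-01,  2.51128050e-01, -2.60234160e-04],
       [ 2.51128179e-01,  9.67953531e-01, -7.74742503e-04],
       [ 5.73349994e-05, -8.15267111e-04, -9.99999666e-01]]), 'wrist_force': array([0.06635417, 0.55778222, 0.88390509]), 'wrist_torque': array([ 0.02924012, -0.06461625, -0.01410837]), 'grip_force': 0.0, 'gripper_width': 1.0013280407240095}
```

View pics/top0.png

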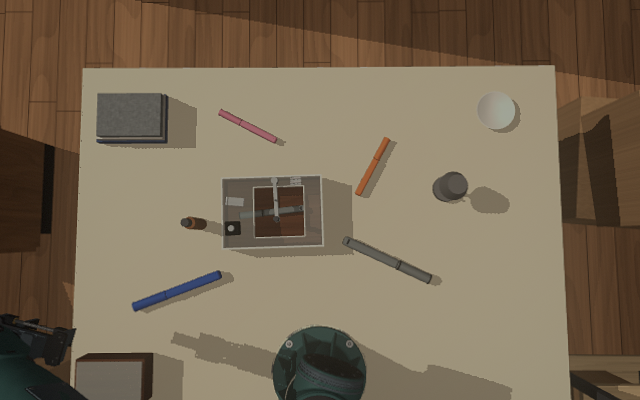

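View pics/side0.png

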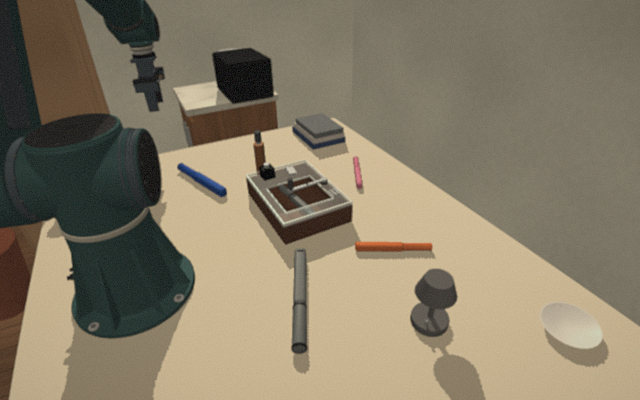

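Candidates: grey bar inside the tray at top (272,213), the larger grey bar on the dresser at (388,260), and the blue (178,290), orange (373,166) and pink (248,126) bars. By colour and size, the one in the tray is the right one. I'll check it in a crop.

```bash
cat > h.py <<'E'
import numpy as np,cv2
def ray(c,uv,z):
    uv=np.array(uv,float).reshape(-1,1,2)
    n=cv2.undistortPoints(uv,c["K"],c["dist"]).reshape(-1,2)
    T=c["T"];R=T[:3,:3];o=-R.T@T[:3,3]
    d=np.c_[n,np.ones(len(n))]@R
    return o+d*((z-o[2])/d[:,2])[:,None]
def proj(c,P):
    T=c["T"];return cv2.projectPoints(np.array(P,float).reshape(-1,1,3),cv2.Rodrigues(T[:3,:3])[0],T[:3,3],c["K"],c["dist"])[0].reshape(-1,2)
E
python3 - <<'E'
import numpy as np,cv2
p=np.load("top0.npz")["p"][165:260,210:335,::-1]
cv2.imwrite("pics/crop0.png",cv2.resize(p,None,fx=6,fy=6,interpolation=cv2.INTER_CUBIC))
E
```

```text
(no output)
```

View pics/crop0.png

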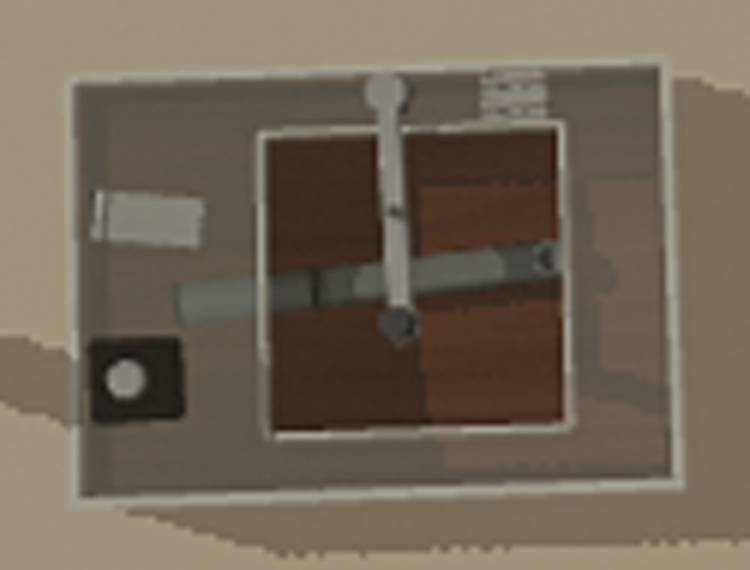

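The crop shows the two-tone grey bar. Its core end at (180,303) is under the sheet on the +y side, and its grip end at (555,256) is at the cut-out's -y edge. The keeper's pivot is at (386,93) and its knob at (399,325), so the lever is near 0.

```bash
python3 - <<'E'
import numpy as np
from h import *
c=dict(np.load("top0.npz"))
U=lambda a:(np.array(a,float)+.5)/6-.5+[210,165]
C=ray(c,U([(68,78),(667,60),(684,487),(75,502)]),.07)[:,:2]  # +x+y, +x-y, -x-y, -x+y
M=np.array([[.107,.150],[.107,-.150],[-.107,-.150],[-.107,.150]])
A=C-C.mean(0);H=M.T@A;th=np.arctan2(H[0,1]-H[1,0],H[0,0]+H[1,1])
R=np.array([[np.cos(th),-np.sin(th)],[np.sin(th),np.cos(th)]]);o=C.mean(0)
print("tray",o,np.degrees(th),"resid mm",np.round((C-o-M@R.T)*1e3,1).tolist())
O=ray(c,U([(260,132),(563,124),(573,428),(267,436)]),.062)[:,:2]
print("opening ctr in tray",np.round(((O-o)@R)*1e3,1).tolist())
t=lambda uv,z:np.round((ray(c,U(uv),z)[:,:2]-o)@R*1e3,1).tolist()
print("pivot",t([(386,93)],.078),"knob",t([(399,325)],.114))
print("handle ends (top z.03)",t([(180,303),(557,256)],.025),"joint",t([(318,286)],.028))
print("flacon",t([(126,378)],.11),"clip",t([(153,220)],.07))
np.savez("tray.npz",o=o,th=th,R=R)
E
```

```text
tray [0.48439881 0.13714133] 1.4151536828338829 resid mm [[-2.1, -1.1], [-2.3, 2.3], [1.3, 0.5], [3.1, -1.7]]
opening ctr in tray [[76.0, 55.7], [75.4, -95.0], [-75.3, -95.8], [-74.7, 55.0]]
pivot [[91.6, -9.0]] knob [[-24.1, -16.3]]
handle ends (top z.03) [[-5.9, 103.4], [12.2, -88.9]] joint [[0.5, 32.7]]
flacon [[-45.2, 114.5]] clip [[33.1, 108.0]]
```

{"name": "step_arm", "arguments": {"slide": [[-0.87, -0.97, 0], [-0.87, -0.97, 0], [-0.87, -0.97, 0], [-0.87, -0.97, 0], [-0.87, -0.97, 0], [-0.87, -0.97, 0], [-0.87, -0.97, 0], [-0.87, -0.97, 0], [-0.87, -0.97, 0], [-0.87, -0.97, 0], [-0.87, -0.97, 0], [-0.87, -0.97, 0]], "delta_rot": [[0, 0, 0], [0, 0, 0], [0, 0, 0], [0, 0, 0], [0, 0, 0], [0, 0, 0], [0, 0, 0], [0, 0, 0], [0, 0, 0], [0, 0, 0], [0, 0, 0], [0, 0, 0]]}}

```text
t: 1.65
ee_pos: [0.32, 0.3983, 0.2923]
tcp_rot: [[-0.968, 0.251, 0.0], [0.251, 0.968, 0.0], [-0.0, 0.0, -1.0]]
wrist_force: [0.7, -0.3, -0.3]
gripper_width: 0.999
grip_force: 0.0
```

{"name": "step_arm", "arguments": {"slide": [[-0.87, -0.97, 0], [-0.87, -0.97, 0], [-0.87, -0.97, 0], [-0.87, -0.97, 0], [-0.87, -0.97, 0], [-0.87, -0.97, 0], [-0.87, -0.97, 0], [-0.87, -0.97, 0], [-0.87, -0.97, 0], [-0.87, -0.97, 0], [-0.87, -0.97, 0], [-0.87, -0.97, 0]], "delta_rot": [[0, 0, 0], [0, 0, 0], [0, 0, 0], [0, 0, 0], [0, 0, 0], [0, 0, 0], [0, 0, 0], [0, 0, 0], [0, 0, 0], [0, 0, 0], [0, 0, 0], [0, 0, 0]], "fingers": 0.2}}

```text
t: 3.15
ee_pos: [0.4631, 0.1205, 0.2923]
tcp_rot: [[-0.968, 0.251, 0.0], [0.251, 0.968, 0.0], [-0.0, 0.0, -1.0]]
wrist_force: [-0.3, 0.2, -0.5]
gripper_width: 0.602
grip_force: 0.0
```

```bash
python3 - <<'E'
from station import bot
import cv2,numpy as np
n="wrist"
s=bot.get_state();c=bot.get_calibration(n);p,d=bot.read_camera(n)
np.savez("w1.npz",p=p,d=d,K=c["K"],dist=c["dist"],T=c["camera_from_world"])
cv2.imwrite("pics/w1.png",p[:,:,::-1])
print(s["t"],s["ee_pos"],s["tcp_rot"].round(3).tolist(),s["joint_positions"].round(1))
from h import *
c=dict(np.load("w1.npz"));print(proj(c,[[.462,.1196,.114],[.579,.1306,.078]]).round())
E
```

```text
3.15 [0.46314473 0.12050623 0.29231223] [[-0.968, 0.251, 0.0], [0.251, 0.968, 0.0], [-0.0, 0.0, -1.0]] [ 11.8   1.2 124.5   0.   54.3 -63.7]
[[322. 199.]
 [356. 282.]]
```

View pics/w1.png

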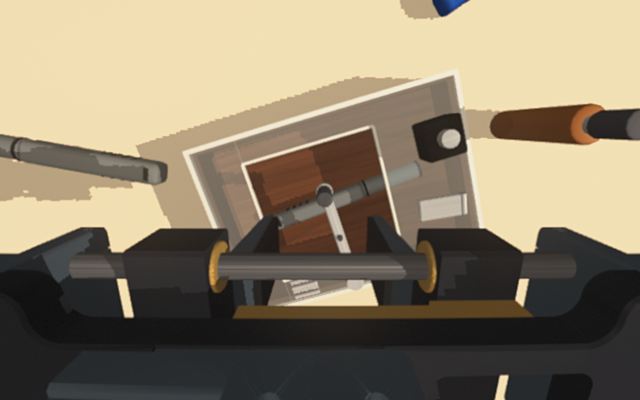

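The wrist view shows the knob at about (324,191) and the pivot at (357,285). The handle is the two-tone grey bar from (280,218) to (415,170).

```bash
python3 - <<'E'
from h import *
c=dict(np.load("w1.npz"));t=np.load("tray.npz");o,R=t["o"],t["R"]
for uv,z in(((324,188),.114),((324,195),.114),((357,285),.078),((279,219),.03),((419,169),.025),((366,188),.03)):
    w=ray(c,[uv],z)[0];print(uv,w.round(4),((w[:2]-o)@R*1e3).round(1))
p=c["p"][165:225,290:360,::-1];cv2.imwrite("pics/w1c.png",cv2.resize(p,None,fx=8,fy=8,interpolation=2))
E
```

```text
(324, 188) [0.4525 0.1244 0.114 ] [-32.2 -12. ]
(324, 195) [0.4591 0.1227 0.114 ] [-25.6 -13.8]
(357, 285) [0.583  0.1314 0.078 ] [98.4 -8.2]
(279, 219) [0.4945 0.0545 0.03  ] [  8.1 -82.9]
(419, 169) [0.4768 0.2413 0.025 ] [ -5.  104.3]
(366, 188) [0.4827 0.1713 0.03  ] [-0.8 34.2]
```

View pics/w1c.png

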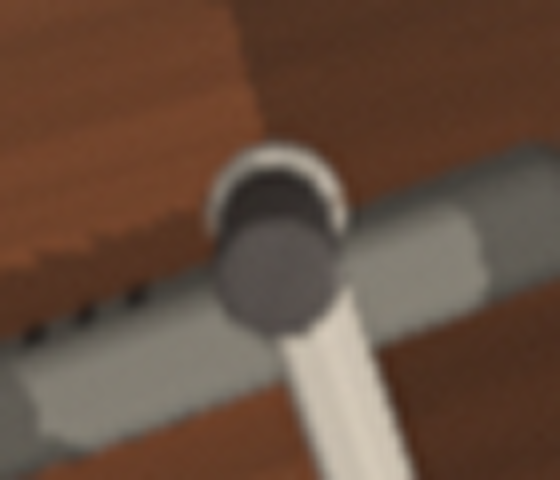

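The knob's top is at crop (278,275), so (325,199) in the image, which is where I predicted it. Descending onto it.

{"name": "step_arm", "arguments": {"slide": [[0, 0, 0.93], [0, 0, 0.93], [0, 0, 0.93], [0, 0, 0.93], [0, 0, 0.93], [0, 0, 0.93], [0, 0, 0.92], [0, 0, 0], [0, 0, 0]], "delta_rot": [[0, 0, 0], [0, 0, 0], [0, 0, 0], [0, 0, 0], [0, 0, 0], [0, 0, 0], [0, 0, 0], [0, 0, 0], [0, 0, 0]]}}

```text
t: 4.32
ee_pos: [0.4633, 0.1218, 0.1629]
tcp_rot: [[-0.968, 0.251, 0.001], [0.251, 0.968, 0.0], [-0.0, 0.0, -1.0]]
wrist_force: [-0.5, 0.4, 0.1]
gripper_width: 0.599
grip_force: 0.0
```

{"name": "step_arm", "arguments": {"slide": [[0, 0, 0], [0, 0, 0], [0, 0, 0], [0, 0, 0], [0, 0, 0]], "delta_rot": [[0, 0, 0], [0, 0, 0], [0, 0, 0], [0, 0, 0], [0, 0, 0]], "fingers": -1}}

```text
t: 4.95
ee_pos: [0.4631, 0.1221, 0.1623]
tcp_rot: [[-0.968, 0.251, 0.0], [0.251, 0.968, 0.0], [-0.0, 0.0, -1.0]]
wrist_force: [-0.4, 0.5, 1.3]
gripper_width: 0.169
grip_force: 30.0
```

{"name": "step_arm", "arguments": {"slide": [[-0.206, -0.533, 0], [-0.206, -0.533, 0], [-0.206, -0.533, 0], [-0.206, -0.533, 0], [-0.206, -0.533, 0], [-0.206, -0.533, 0], [-0.206, -0.533, 0], [-0.206, -0.533, 0]], "delta_rot": [[0, 0, -1], [0, 0, -1], [0, 0, -1], [0, 0, -1], [0, 0, -1], [0, 0, -1], [0, 0, -1], [0, 0, -1]]}}

```text
t: 5.95
ee_pos: [0.5039, 0.0425, 0.1624]
tcp_rot: [[-0.853, -0.522, 0.002], [-0.522, 0.853, 0.001], [-0.002, -0.0, -1.0]]
wrist_force: [5.7, 9.2, -4.9]
gripper_width: 0.165
grip_force: 30.0
```

{"name": "step_arm", "arguments": {"slide": [[-0.206, -0.533, 0], [-0.206, -0.533, 0], [-0.206, -0.533, 0], [-0.206, -0.533, 0], [-0.206, -0.533, 0], [-0.206, -0.533, 0], [-0.206, -0.533, 0]], "delta_rot": [[0, 0, -1], [0, 0, -1], [0, 0, -1], [0, 0, -1], [0, 0, -1], [0, 0, -1], [0, 0, -1]]}}

```text
t: 6.82
ee_pos: [0.577, 0.016, 0.1623]
tcp_rot: [[-0.316, -0.949, 0.0], [-0.949, 0.316, 0.002], [-0.002, 0.0, -1.0]]
wrist_force: [0.3, 15.6, 1.4]
gripper_width: 0.168
grip_force: 30.0
```

{"name": "step_arm", "arguments": {"slide": [[-0.08, -0.21, 0], [0, 0, 0], [0, 0, 0]], "delta_rot": [[0, 0, -0.4], [0, 0, 0], [0, 0, 0]]}}

```text
t: 7.2
ee_pos: [0.5812, 0.0162, 0.1623]
tcp_rot: [[-0.281, -0.96, 0.0], [-0.96, 0.281, 0.001], [-0.001, 0.0, -1.0]]
wrist_force: [1.4, 11.5, 0.9]
gripper_width: 0.165
grip_force: 30.0
```

{"name": "step_arm", "arguments": {"slide": [[0, 0, 0], [0, 0, 0], [0, 0, 0], [0, 0, -0.8], [0, 0, -1], [0, 0, -1], [0, 0, -1], [0, 0, -1]], "delta_rot": [[0, 0, 0], [0, 0, 0], [0, 0, 0], [0, 0, 0], [0, 0, 0], [0, 0, 0], [0, 0, 0], [0, 0, 0]], "fingers": 0.2}}

```text
t: 8.2
ee_pos: [0.581, 0.0153, 0.26]
tcp_rot: [[-0.281, -0.96, 0.001], [-0.96, 0.281, -0.0], [-0.0, -0.001, -1.0]]
wrist_force: [-1.0, 0.3, -0.2]
gripper_width: 0.6
grip_force: 0.0
```

```bash
python3 - <<'E'
from station import bot
from h import *
s=bot.get_state();c=bot.get_calibration("wrist");p,d=bot.read_camera("wrist")
c=dict(K=c["K"],dist=c["dist"],T=c["camera_from_world"]);np.savez("w2.npz",p=p,**c)
cv2.imwrite("pics/w2.png",p[:,:,::-1])
t=np.load("tray.npz");o,R=t["o"],t["R"]
W=lambda x,y,z:[*(o+R@[x,y]),z]
print(s["ee_pos"],s["joint_positions"].round(1),"knob@1.571",proj(c,[W(.092,-.125,.114),W(.092+.115*np.sin(-.1),-.01-.115*np.cos(.1),.114),W(.092,-.01,.078)]).round())
E
```

```text
[0.5810358  0.01533082 0.25997125] [  -0.8   13.6  114.3   -0.    52.1 -164.5] knob@1.571 [[326. 210.]
 [339. 206.]
 [357. 298.]]
```

View pics/w2.png

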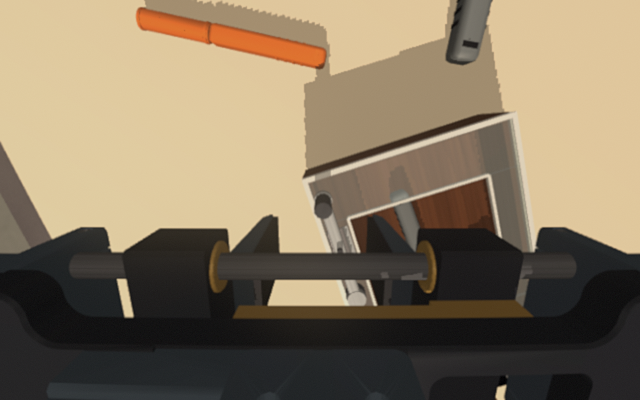

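The knob is at (322,206), right where 1.57 rad predicts, and the lever lies parallel to the tray edge. Moving above the handle and turning.

{"name": "step_arm", "arguments": {"slide": [[-0.59, 0.97, 0], [-0.59, 0.97, 0], [-0.59, 0.97, 0], [-0.59, 0.97, 0], [-0.59, 0.97, 0], [-0.59, 0.97, 0], [0, 0, 0], [0, 0, 0], [0, 0, 0], [0, 0, 0], [0, 0, 0], [0, 0, 0]], "delta_rot": [[0, 0, 0], [0, 0, 0], [0, 0, 1], [0, 0, 1], [0, 0, 1], [0, 0, 1], [0, 0, 1], [0, 0, 1], [0, 0, 1], [0, 0, 1], [0, 0, 1], [0, 0, 1]]}}

```text
t: 9.75
ee_pos: [0.4987, 0.1246, 0.2574]
tcp_rot: [[-0.96, -0.28, -0.002], [-0.28, 0.96, -0.0], [0.002, 0.0, -1.0]]
wrist_force: [0.9, -0.4, 0.3]
gripper_width: 0.597
grip_force: 0.0
```

{"name": "step_arm", "arguments": {"slide": [[0, 0, 0], [0, 0, 0], [0, 0, 0], [0, 0, 0], [0, 0, 0], [0, 0, 0], [0, 0, 0], [0, 0, 0], [0, 0, 0], [0, 0, 0]], "delta_rot": [[0, 0, 1], [0, 0, 1], [0, 0, 1], [0, 0, 1], [0, 0, 1], [0, 0, 1], [0, 0, 1], [0, 0, 1], [0, 0, 1], [0, 0, 1]]}}

```text
t: 11.0
ee_pos: [0.4987, 0.1246, 0.2574]
tcp_rot: [[-0.754, 0.657, -0.002], [0.657, 0.754, -0.0], [0.001, -0.001, -1.0]]
wrist_force: [0.5, -0.1, -0.5]
gripper_width: 0.604
grip_force: 0.0
```

{"name": "step_arm", "arguments": {"slide": [[0, 0, 0], [0, 0, 0], [0, 0, 0], [0, 0, 0], [0, 0, 0], [0, 0, 0], [0, 0, 0], [0, 0, 0], [0, 0, 0]], "delta_rot": [[0, 0, 1], [0, 0, 1], [0, 0, 1], [0, 0, 1], [0, 0, 1], [0, 0, 1], [0, 0, 1], [0, 0, 0.5], [0, 0, 0]]}}

```text
t: 12.12
ee_pos: [0.499, 0.1245, 0.2576]
tcp_rot: [[-0.108, 0.994, -0.001], [0.994, 0.108, -0.0], [-0.0, -0.001, -1.0]]
wrist_force: [-0.7, -0.1, -0.3]
gripper_width: 0.598
grip_force: 0.0
```

```bash
python3 - <<'E'
from station import bot
from h import *
s=bot.get_state();cc=bot.get_calibration("top");p,d=bot.read_camera("top")
c=dict(K=cc["K"],dist=cc["dist"],T=cc["camera_from_world"])
w=bot.get_calibration("wrist");q,_=bot.read_camera("wrist")
np.savez("w3.npz",p=q,K=w["K"],dist=w["dist"],T=w["camera_from_world"])
a=cv2.resize(p[165:260,210:335],None,fx=4,fy=4,interpolation=2)
a=np.vstack([a,np.zeros((20,500,3),np.uint8)])
b=q[0:300,150:450]
im=np.zeros((400,800,3),np.uint8);im[:400,:500]=a[:400];im[:300,500:]=b
cv2.imwrite("pics/m3.png",im[:,:,::-1])
print(s["t"],s["ee_pos"],s["tcp_rot"].round(3).tolist(),s["joint_positions"].round(1))
E
```

```text
12.125 [0.49895303 0.12450567 0.25755247] [[-0.108, 0.994, -0.001], [0.994, 0.108, -0.0], [-0.0, -0.001, -1.0]] [ 11.4   7.7 121.7   0.   50.6   5.2]
```

View pics/m3.png

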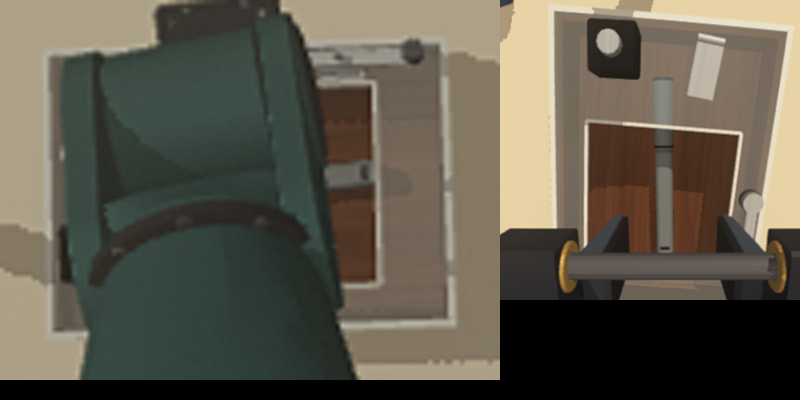

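The top view shows the lever along the tray edge with its knob at mosaic (412,50) and the ridges next to it. The wrist view shows the handle upright in the image: core end at (313,78), joint at (313,148), grip at (315,245).

```bash
python3 - <<'E'
from h import *
c=dict(np.load("w3.npz"));t=np.load("tray.npz");o,R=t["o"],t["R"]
tcp=np.array([.499,.1245]);X=np.array([-.108,.994]);Y=np.array([.994,.108])
for uv,z in(((313,78),.025),((313.5,148),.03),((314,200),.03),((315,245),.03)):
    w=ray(c,[uv],z)[0,:2];print(uv,w.round(4),"tray",((w-o)@R*1e3).round(1),"tool",((w-tcp)@np.c_[X,Y]*1e3).round(1))
E
```

```text
(313, 78) [0.4774 0.241 ] tray [ -4.4 104. ] tool [118.1  -8.8]
(313.5, 148) [0.4856 0.1691] tray [ 1.9 31.9] tool [45.8 -8.5]
(314, 200) [0.4921 0.111 ] tray [  7.1 -26.3] tool [-12.7  -8.3]
(315, 245) [0.499  0.0564] tray [ 12.6 -81.1] tool [-67.7  -7.4]
```

{"name": "step_arm", "arguments": {"slide": [[-0.45, -0.42, 0.6], [0, 0, 0.9], [0, 0, 0.9], [0, 0, 0.9], [0, 0, 0.9], [0, 0, 0.9], [0, 0, 0.9], [0, 0, 0.9], [0, 0, 0.8], [0, 0, 0.6], [0, 0, 0]], "delta_rot": [[0, 0, 0], [0, 0, 0], [0, 0, 0], [0, 0, 0], [0, 0, 0], [0, 0, 0], [0, 0, 0], [0, 0, 0], [0, 0, 0], [0, 0, 0], [0, 0, 0]]}}

```text
t: 13.6
ee_pos: [0.4924, 0.114, 0.0914]
tcp_rot: [[-0.107, 0.994, -0.001], [0.994, 0.107, -0.0], [-0.0, -0.001, -1.0]]
wrist_force: [-0.6, -0.0, -0.2]
gripper_width: 0.6
grip_force: 0.0
```

{"name": "step_arm", "arguments": {"slide": [[0, 0, 0], [0, 0, 0], [0, 0, 0], [0, 0, 0], [0, 0, 0]], "delta_rot": [[0, 0, 0], [0, 0, 0], [0, 0, 0], [0, 0, 0], [0, 0, 0]], "fingers": -1}}

```text
t: 14.22
ee_pos: [0.4929, 0.114, 0.0925]
tcp_rot: [[-0.107, 0.994, 0.0], [0.994, 0.107, -0.0], [-0.0, 0.0, -1.0]]
wrist_force: [-2.3, -0.0, 6.9]
gripper_width: 0.217
grip_force: 30.0
```

{"name": "step_arm", "arguments": {"slide": [[0, 0, -0.1], [0.25, 0, 0], [0.25, 0, 0], [0, 0, 0]], "delta_rot": [[0, 0, 0], [0, 0, 0], [0, 0, 0], [0, 0, 0]]}}

```text
t: 14.72
ee_pos: [0.4916, 0.1244, 0.0942]
tcp_rot: [[-0.107, 0.994, -0.0], [0.994, 0.107, -0.0], [-0.0, -0.0, -1.0]]
wrist_force: [-0.2, 0.5, -0.2]
gripper_width: 0.216
grip_force: 30.0
```

{"name": "step_arm", "arguments": {"slide": [[0.174, 0, -0.257], [0.174, 0, -0.257], [0.174, 0, -0.257], [0.174, 0, -0.257], [0, 0, 0]], "delta_rot": [[0, -0.4, 0], [0, -0.4, 0], [0, -0.4, 0], [0, -0.4, 0], [0, 0, 0]]}}

```text
t: 15.35
ee_pos: [0.4902, 0.1395, 0.114]
tcp_rot: [[-0.106, 0.994, 0.018], [0.982, 0.108, -0.158], [-0.159, 0.0, -0.987]]
wrist_force: [0.3, -1.1, -1.1]
gripper_width: 0.217
grip_force: 30.0
```

{"name": "step_arm", "arguments": {"slide": [[0.174, 0, -0.257], [0.174, 0, -0.257], [0.174, 0, -0.257], [0.174, 0, -0.257], [0, 0, 0]], "delta_rot": [[0, -0.4, 0], [0, -0.4, 0], [0, -0.4, 0], [0, -0.4, 0], [0, 0, 0]]}}

```text
t: 15.98
ee_pos: [0.4881, 0.1572, 0.1308]
tcp_rot: [[-0.102, 0.994, 0.033], [0.944, 0.108, -0.312], [-0.313, -0.0, -0.95]]
wrist_force: [-0.3, 0.5, -0.7]
gripper_width: 0.216
grip_force: 30.0
```

```bash
python3 - <<'E'
from station import bot
from h import *
p,d=bot.read_camera("side")
q,_=bot.read_camera("wrist")
a=cv2.resize(p[125:250,225:375],None,fx=3.2,fy=3.2,interpolation=2)
im=np.zeros((400,800,3),np.uint8);im[:,:480]=a;im[:300,480:]=q[:300,160:480]
cv2.imwrite("pics/m4.png",im[:,:,::-1]);print(bot.get_state()["joint_positions"].round(1))
E
```

```text
[ 21.6  22.5 122.  -25.9  43.6  35.7]
```

View pics/m4.png

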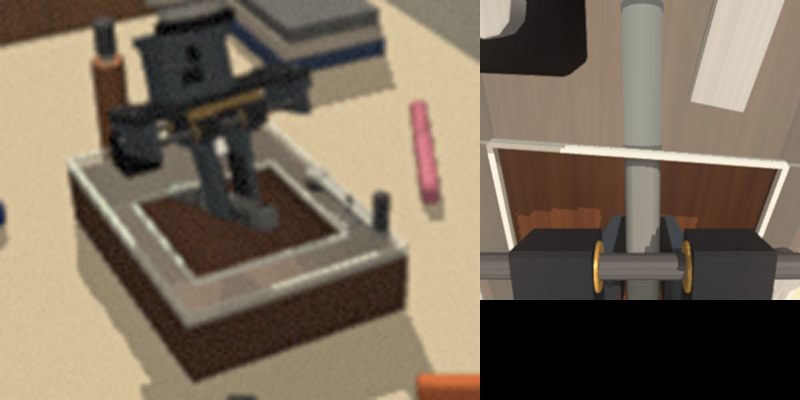

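The handle is tilted grip end up and centred in the cut-out, with no contact force. Drawing it along its own axis, then lifting.

{"name": "step_arm", "arguments": {"slide": [[-0.6, 0, 0], [-0.6, 0, 0], [-0.6, 0, 0], [-0.6, 0, 0], [-0.6, 0, 0], [-0.6, 0, 0], [-0.6, 0, 0], [0, 0, 0]], "delta_rot": [[0, 0, 0], [0, 0, 0], [0, 0, 0], [0, 0, 0], [0, 0, 0], [0, 0, 0], [0, 0, 0], [0, 0, 0]]}}

```text
t: 17.08
ee_pos: [0.4968, 0.077, 0.1576]
tcp_rot: [[-0.1, 0.994, 0.034], [0.944, 0.106, -0.313], [-0.315, 0.0, -0.949]]
wrist_force: [0.5, 0.5, -1.5]
gripper_width: 0.217
grip_force: 30.0
```

{"name": "step_arm", "arguments": {"slide": [[-0.266, 0, -0.808], [-0.266, 0, -0.808], [-0.266, 0, -0.808], [-0.266, 0, -0.808], [-0.266, 0, -0.808], [0, 0, 0]], "delta_rot": [[0, 0, 0], [0, 0, 0], [0, 0, 0], [0, 0, 0], [0, 0, 0], [0, 0, 0]]}}

```text
t: 17.82
ee_pos: [0.4972, 0.078, 0.2439]
tcp_rot: [[-0.101, 0.994, 0.036], [0.944, 0.107, -0.312], [-0.314, 0.002, -0.949]]
wrist_force: [0.3, -0.4, -1.2]
gripper_width: 0.217
grip_force: 30.0
```

{"name": "step_arm", "arguments": {"slide": [[0, 0, 0], [0, 0, 0], [0, 0, 0], [0, 0, 0], [0, 0, 0], [0, 0, 0], [0, 0, 0], [0, 0, 0]], "delta_rot": [[0, 0.64, 0], [0, 0.64, 0], [0, 0.64, 0], [0, 0.64, 0], [0, 0.64, 0], [0, 0, 0], [0, 0, 0], [0, 0, 0]]}}

```text
t: 18.82
ee_pos: [0.4966, 0.078, 0.2423]
tcp_rot: [[-0.107, 0.994, -0.0], [0.994, 0.107, -0.001], [-0.001, -0.0, -1.0]]
wrist_force: [-0.9, -0.6, -1.3]
gripper_width: 0.216
grip_force: 30.0
```

```bash
python3 - <<'E'
from station import bot
from h import *
p,d=bot.read_camera("side")
q,_=bot.read_camera("top")
a=cv2.resize(p[115:240,225:375],None,fx=3.2,fy=3.2,interpolation=2)
im=np.zeros((400,800,3),np.uint8);im[:,:480]=a;im[:285,480:]=cv2.resize(q[165:260,210:316],(320,285),interpolation=2)
im[:285,480:]=cv2.resize(q[165:260,225:332],(320,285),interpolation=2)
cv2.imwrite("pics/m5.png",im[:,:,::-1])
s=bot.get_state();print(s["t"],s["ee_pos"],s["qvel"].round(2))
E
```

```text
18.925 [0.49662297 0.0780469  0.24233754] [-0.19 -0.04  0.01  0.13 -0.   -0.26]
```

View pics/m5.png

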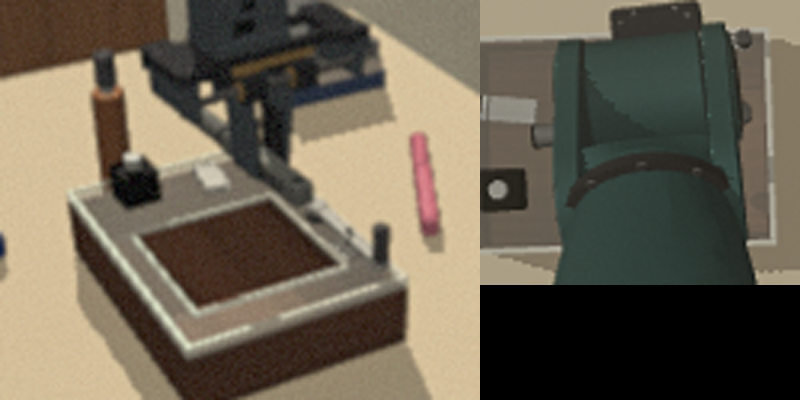

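The handle is held level and clear in the air. The flacon, clip and bottle haven't moved, and the knob is at top (313,178). I'll check the lever angle, then hand in.

```bash
python3 - <<'E'
from station import bot
from h import *
c=dict(np.load("top0.npz"));t=np.load("tray.npz")
k=(ray(c,[(313,177.7)],.114)[0,:2]-t["o"])@t["R"]-[.092,-.01]
a=np.arctan2(-k[1],-k[0]);print(k,a)
if abs(a-1.571)<.09: print(bot.job_done())
E
```

```text
[-0.00160234 -0.11489788] 1.5568514751794122
the job is handed in; nothing more can be done
None
```

The job is handed in: the lever measures about 1.56 rad, in its notch, and the handle came out grip end first with little contact force. It is held level and still about 88 mm above the acrylic rim; the flacon, clip and bottle look undisturbed, and the arm never went near the lamp, which I did not re-check.

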